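# Try the lever arch of a donated file

## Robot

A 6-joint arm with a two-finger parallel gripper is mounted at the origin on the work surface. World frame = base frame: x ahead of the robot, y to its left, z up, the work surface at z = 0. Lengths are in mm, angles in rad, forces in N, time in s.
With the tool pointing down it reaches from about 275 to 975 mm from the base axis. Payload 8.4 kg.
Tool frame: the origin (TCP) lies between the finger pads; the fingertips stand 25 mm ahead of it and the grasp point (between the pads) lies 6 mm ahead of it; z points along the fingers, y is the line along which they close (so a half turn about z gives the same grasp; the last joint's range is limited). The gripper opens to 92 mm and grips with 3 to 60 N. Pads are 20 mm wide; open, the fingers measure 128 mm over their backs; the gripper's body (75 mm by 189 mm) begins 69 mm behind the grasp point.
Start: joints at [1.181, 0.353, 1.633, -0, 1.155, -0.002], TCP at [236.344, 578.593, 239.583] pointing down, gripper open.
Joint ranges: [-2.63, 2.63], [-0.92, 2.1], [0.06, 2.66], [-1.3, 4.44], [0, 2.69], [-3.02, 3.02]. Speed limits (rad/s): [2.22, 2.22, 2.79, 3.14, 3.14, 3.14].

## Interface

Orientations are given as a 3x3 rotation matrix whose columns are the frame's x, y, z axes.
In Python, from station import sensors, optics, r gives the robot as it stands. The module is installed in compiled form; this text tells all that it offers.
- The arm moves only by the shell command python3 -m inch 'ROWS'. ROWS is JSON, a list of rows, each an object of numbers: "x", "y", "z": the shift along the tool's x, y, z in mm; "ax", "ay", "az": the turn, a rotation vector about the tool's x, y, z in degrees; "grip": the opening, from -1 (shut) to 1 (fully open), so that 0 is half open. A call has 1 to 20 rows; each row is the pose to reach, as a shift and turn from the pose commanded when the call began, along the tool's axes at that moment; what a row does not reach only later rows make up. A row lasts 1/10 s, in which the tool goes at most 50 mm and 8.59 degrees, less where a joint would pass 70% of its speed; a pose out of reach is approached as far as the arm can. A call with a gripper value outside its range is refused whole. The fingers move at their own pace and stop on an object; the grip force is fixed at half the most. Time passes only in rows, so rows that repeat a pose let the fingers close. It gives the time, the measured TCP pose, the force, the opening and the grip force at its end, in the units of the state.
- sensors.get_state(): the state, without advancing time (a new reading comes with each control period).
- optics.capture(name): name is "scene" or "top" or "wrist"; returns a dict with "image" (384x512x3 uint8, red, green, blue), "K" (3x3 intrinsics, pixels), "rvec" (rotation vector, rad) and "tvec" (3), from world to camera coordinates, as OpenCV has them. Camera axes: x right, y down, z forward; pixel columns grow to the right and rows downward; lengths in mm; the calibration is good to about 2 mm. A picture is of the moment at which its call begins. There is no depth.
- r.close_job(): hands the job in; it is judged then, once.
The state is a dict: "time_s": time; "qpos": joint angles; "joint_velocities": joint speeds; "tau": joint torques, N m; "position": TCP position; "ee_rot": TCP orientation; "force": force on the tool from outside, world axes, zero at the start; "ft_torque": the same for the moment, N m; "opening": opening from 0.0 (shut) to 1.0 (fully open); "grip_force": force on a finger pad.
Only numpy, scipy, OpenCV 4.12 (cv2) and the standard library are available. Lean on these libraries where they do the work, as an engineer would, in place of code of your own. Each camera call takes 0.05 s, during which the arm holds its last target. There are 200 camera calls.

## Task

A donated lever arch file lies open and empty on the charity shop's counter and must be tried before it is priced. Lift its lever all the way up so that the two big rings spring wide open, then press the lever fully back down so that the rings are closed again, and let go.

Things in the scene. Friction and masses are not known exactly. Their poses are not given: they have to be found in the camera images.
- lever_tip (a point): Centre of the black finger bar at the free end of the file's lever: 12 mm thick, 24 mm long, lying across the lever (a steel strap 14 mm wide). With the lever down it is 34 mm above the counter with free space under and beside it: pinch its two ends from above, 24 mm apart along y. Its frame turns with the lever: x from hinge to tip, y along the bar.
- lever_hinge (a point): Middle of the lever's hinge, a fixed point 16 mm above the counter. Axes of the file: x along its spine towards the lever's tip, y along the hinge axis, z up. Lever down, the tip is 95 mm along x and 18 mm above this point; fully up, 32 and 91 mm. The file is flat (3 mm), does not move. Two rings cross over the lever 40 mm to either side along x, 44 mm wide, tops 60 mm above the counter.
- lever (a joint): Angle of the lever about its hinge, rad: 0 is fully down (rings closed); it grows as the tip is lifted and stops at 1.05, fully up. It is stiff, 1 to 2 N at the tip, and stays wherever it is left. It starts within 0.1 of fully down.
- rings (a joint): Opening of the two ring arches, rad: 0 is closed, 1.1 wide open. They are driven by the lever alone, 1.05 times its angle.

How it is judged:
By the outcome, as a careful person would: the job done as asked, in the order asked, and still so for the second after the job is handed in, with the robot touching nothing.
It also fails if it takes over 40 s, if anything falls off the work surface, if the arm or the gripper's body presses on something with over 40 N, if the wrist force passes 120 N, or if a joint passes its speed limit or range.

## Working session

There is one attempt and no reset: what is moved stays moved. The work goes in short steps, Python scripts to look and compute and a shell command to move; the robot and the scene stay as the last step left them, time stands still between calls to the robot, and variables do not carry over. Pictures are saved under pics/ and viewed, at most 10 in all, crops included, and the job is handed in when it is done.

```bash
mkdir -p pics; python3 - <<'E'
from station import sensors, optics, r
import cv2,numpy as np
np.set_printoptions(precision=3,suppress=True)
s=sensors.get_state();print(s['time_s'],s['position'],s['ee_rot'],s['opening'],s['force'])
ims=[]
for n in("scene","top"):
    c=optics.capture(n);R=cv2.Rodrigues(np.array(c['rvec']))[0]
    print(n,c['K'],(-R.T@np.array(c['tvec']).reshape(3)))
    cv2.imwrite(f'pics/{n}0.png',c['image'][:,:,::-1])
    np.savez(f'{n}0.npz',**c)
E
```

```text
0.0 [236.16  578.161 238.874] [[-0.926  0.378 -0.001]
 [ 0.378  0.926 -0.001]
 [-0.    -0.001 -1.   ]] 0.9967691311303559 [ 0.346 -0.776  0.965]
scene [[399.201   0.    255.671]
 [  0.    399.201 185.563]
 [  0.      0.      1.   ]] [955.264 -44.022 594.474]
top [[352.288   0.    251.685]
 [  0.    352.288 195.935]
 [  0.      0.      1.   ]] [517.031  22.77  699.2  ]
```

View pics/top0.png

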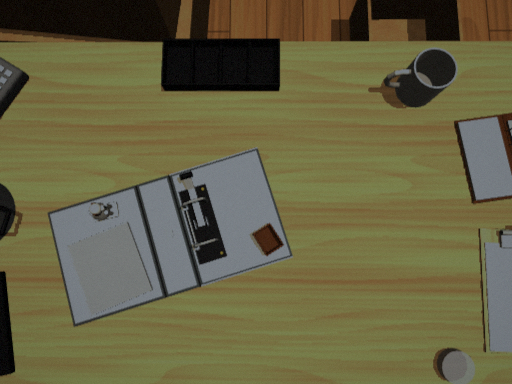

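View pics/scene0.png

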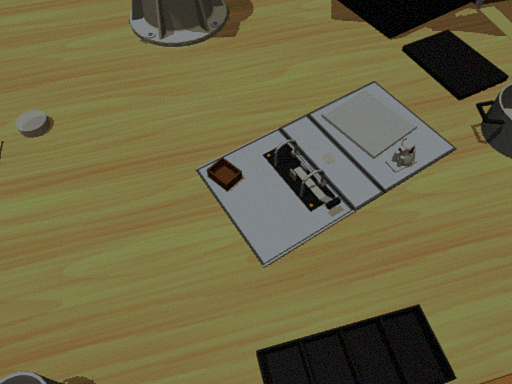

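The top view shows the mechanism around (205,225), with the lever's tip near (186,177). In the scene view the tip is near (333,202). I'll zoom in on both.

```bash
python3 - <<'E'
import cv2,numpy as np
a=cv2.imread('pics/top0.png')[160:280,150:250];b=cv2.imread('pics/scene0.png')[125:225,250:370]
f=lambda i,s:cv2.convertScaleAbs(cv2.resize(i,None,fx=s,fy=s,interpolation=cv2.INTER_CUBIC),alpha=1.8)
a=f(a,4);b=f(b,3)
o=np.zeros((480,770,3),np.uint8);o[:a.shape[0],:a.shape[1]]=a;o[:b.shape[0],405:405+b.shape[1]]=b
cv2.imwrite('pics/zoom.png',o)
E
```

```text
(no output)
```

View pics/zoom.png

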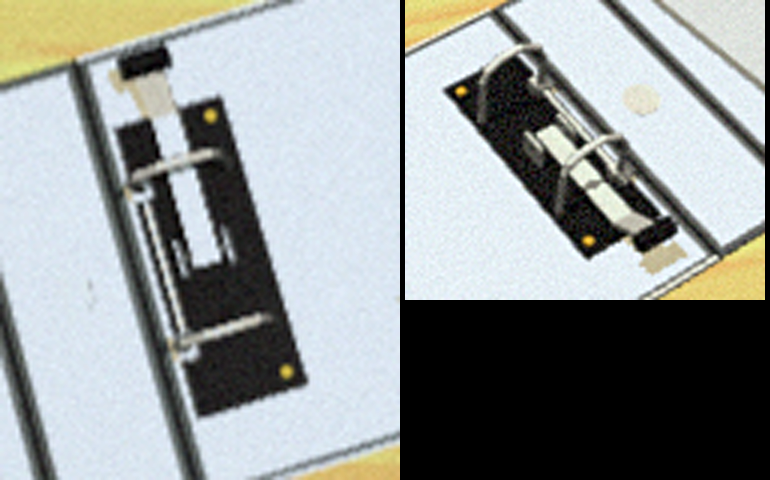

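The zoom shows the black finger bar at about top (186,175) and scene (333.7,202.7). The hinge is at about top (201.5,222). The black plate gives the spine direction.

```bash
cat > h.py <<'E'
import cv2,numpy as np
np.set_printoptions(precision=3,suppress=True)
def cam(c):
    R=cv2.Rodrigues(np.array(c['rvec']))[0];t=np.array(c['tvec']).reshape(3,1);return np.array(c['K']),R,t
def ray(c,p):
    K,R,t=cam(c);return (-R.T@t).ravel(),R.T@np.linalg.inv(K)@np.array([p[0],p[1],1.])
def plane(c,p,z):
    o,d=ray(c,p);return o+d*(z-o[2])/d[2]
def tri(c1,p1,c2,p2):
    P=[c['K']@np.hstack(cam(c)[1:]) for c in(c1,c2)]
    X=cv2.triangulatePoints(P[0],P[1],np.array(p1,float).reshape(2,1),np.array(p2,float).reshape(2,1)).ravel();return X[:3]/X[3]
def dark(c,near,th=60,maxd=14):
    g=c['image'].max(2);m=(g<th).astype(np.uint8)
    n,l,st,ce=cv2.connectedComponentsWithStats(m,connectivity=4)
    i=min((i for i in range(1,n) if st[i,4]>12),key=lambda i:np.hypot(*(ce[i]-near)))
    pts=np.argwhere(l==i)[:,::-1].astype(np.float32)
    return ce[i],st[i,4],cv2.minAreaRect(pts),l==i
def load(n): return dict(np.load(n))
E
python3 - <<'E'
from h import *
T=load('top0.npz');S=load('scene0.npz')
for th in(40,60):
    a=dark(T,(186,175),th);b=dark(S,(333.7,202.7),th);print(th,a[:3],b[:3])
    print('tri',tri(T,a[0],S,b[0]),'plane36',plane(T,a[0],36),plane(S,b[0],36))
P=dark(T,(207,230),60);print(P[:3])
q=cv2.boxPoints(P[2]);W=np.array([plane(T,p,5)[:2] for p in q]);print(W,np.diff(W,axis=0))
print('hinge',plane(T,(201.5,221.5),20))
# hand corners
W=np.array([plane(T,np.array(p)/4+[150,160],5)[:2] for p in((117,128),(218,98),(305,380),(200,415))]);d=np.diff(W,axis=0);print(W,np.linalg.norm(d,axis=1),np.degrees(np.arctan2(d[:,1],d[:,0])))
E
```

```text
40 (array([185.833, 175.242]), np.int32(66), ((185.75469970703125, 175.14149475097656), (5.631782054901123, 12.087727546691895), 74.05460357666016)) (array([327.124, 194.138]), np.int32(218), ((322.0000305175781, 192.0), (38.18376159667969, 14.142135620117188), 45.0))
tri [644.549 152.496  59.016] plane36 [649.731 159.758  36.   ] [631.099 158.806  36.   ]
60 (array([185.576, 174.941]), np.int32(85), ((185.5093994140625, 174.7830047607422), (6.730666637420654, 12.911890983581543), 74.05460357666016)) (array([327.   , 193.969]), np.int32(254), ((325.6460266113281, 189.17800903320312), (38.155479431152344, 15.726055145263672), 61.26020431518555))
tri [644.817 152.368  60.073] plane36 [650.318 160.272  36.   ] [630.727 158.728  36.   ]
(array([206.194, 228.993]), np.int32(1421), ((201.98880004882812, 223.80496215820312), (75.27043151855469, 28.539846420288086), 73.21735382080078))
[[621.973 181.835]
 [638.927 127.516]
 [496.832  81.53 ]
 [480.669 134.376]] [[  16.954  -54.319]
 [-142.095  -45.986]
 [ -16.163   52.846]]
hinge [562.093 129.725  20.   ]
[[621.773 178.237]
 [637.202 128.042]
 [498.204  82.075]
 [481.077 132.818]] [ 52.512 146.401  53.555] [ -72.914 -161.701  108.652]
```

```bash
python3 - <<'E'
from h import *
T=load('top0.npz');S=load('scene0.npz')
print(tri(T,(185.8,175.2),S,(333.7,202.7)))
for z in(36,40,44): print(plane(T,(185.8,175.2),z),plane(S,(333.7,202.7),z))
# plate centre / edge direction
g=S['image'].max(2)
E
```

```text
[650.122 161.462  36.777]
[649.813 159.825  36.   ] [649.782 163.214  36.   ]
[649.012 158.998  40.   ] [651.97  161.729  40.   ]
[648.212 158.172  44.   ] [654.158 160.245  44.   ]
```

The two views agree: the tip is at about (650,161,36), so the lever is essentially down, and the spine yaw is about 18°. I'll go to a hover above it.

```bash
python3 -m inch '[{"x":-541,"y":-230,"az":-40},{"x":-541,"y":-230,"az":-40},{"x":-541,"y":-230,"az":-40},{"x":-541,"y":-230,"az":-40},{"x":-541,"y":-230,"az":-40},{"x":-541,"y":-230,"az":-40},{"x":-541,"y":-230,"az":-40},{"x":-541,"y":-230,"az":-40},{"x":-541,"y":-230,"az":-40},{"x":-541,"y":-230,"az":-40},{"x":-541,"y":-230,"az":-40},{"x":-541,"y":-230,"az":-40},{"x":-541,"y":-230,"z":50,"az":-40,"grip":0.1},{"x":-541,"y":-230,"z":100,"az":-40,"grip":0.1},{"x":-541,"y":-230,"z":110,"az":-40,"grip":0.1},{"x":-541,"y":-230,"z":110,"az":-40,"grip":0.1}]'
python3 - <<'E'
from station import sensors, optics
from h import *
s=sensors.get_state();print(s['time_s'],s['position'],s['ee_rot'],s['opening'],s['force'])
c=optics.capture('wrist');np.savez('wrist1.npz',**c)
cv2.imwrite('pics/wrist1.png',cv2.convertScaleAbs(c['image'][:,:,::-1],alpha=1.6))
E
```

```text
0.1 [236.186 578.198 238.94 ] [[-0.926  0.378 -0.   ]
 [ 0.378  0.926 -0.001]
 [-0.    -0.001 -1.   ]] 0.9960073303039383 [ 0.191  1.033 -0.137]schema error: expected keys x, y, z, ax, ay, az, grip
```

View pics/wrist1.png

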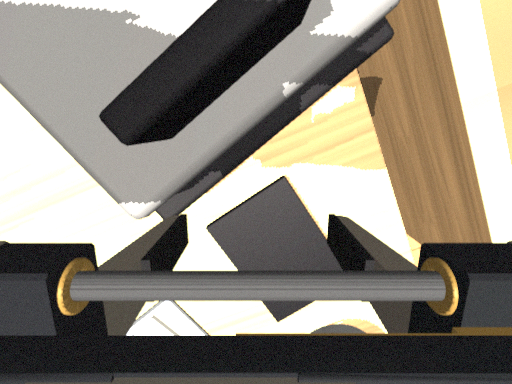

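The move was refused because every key must be present in each row. This wrist view shows a neighbouring box near the start pose, at the image top around (200,100). I'll check where it lies before crossing.

```bash
python3 - <<'E'
from h import *
c=load('wrist1.npz');K,R,t=cam(c);print(K,(-R.T@t).ravel(),R)
for p in((140,215),(120,125),(390,30),(0,70),(285,180)):print(p,plane(c,p,0),plane(c,p,100))
E
```

```text
[[275.35    0.    257.273]
 [  0.    275.35  191.988]
 [  0.      0.      1.   ]] [176.455 603.042 383.73 ] [[ 0.378  0.926 -0.001]
 [ 0.9   -0.368  0.234]
 [ 0.216 -0.089 -0.972]]
(140, 215) [228.933 395.947   0.   ] [215.257 449.916 100.   ]
(120, 125) [105.065 431.084   0.   ] [123.669 475.897 100.   ]
(390, 30) [131.224 801.273   0.   ] [143.011 749.614 100.   ]
(0, 70) [-14.865 320.768   0.   ] [ 34.993 394.329 100.   ]
(285, 180) [260.478 610.914   0.   ] [238.581 608.863 100.   ]
```

The box lies behind, at x<230, and the path heads away from it. I'll send the move with all keys.

```bash
python3 -m inch '[{"x":-45,"y":-19,"z":0,"ax":0,"ay":0,"az":-3,"grip":0.1},{"x":-90,"y":-38,"z":0,"ax":0,"ay":0,"az":-6,"grip":0.1},{"x":-135,"y":-57,"z":0,"ax":0,"ay":0,"az":-10,"grip":0.1},{"x":-180,"y":-77,"z":0,"ax":0,"ay":0,"az":-13,"grip":0.1},{"x":-225,"y":-96,"z":0,"ax":0,"ay":0,"az":-16,"grip":0.1},{"x":-270,"y":-115,"z":0,"ax":0,"ay":0,"az":-20,"grip":0.1},{"x":-315,"y":-134,"z":0,"ax":0,"ay":0,"az":-24,"grip":0.1},{"x":-360,"y":-153,"z":0,"ax":0,"ay":0,"az":-28,"grip":0.1},{"x":-405,"y":-172,"z":0,"ax":0,"ay":0,"az":-32,"grip":0.1},{"x":-450,"y":-191,"z":0,"ax":0,"ay":0,"az":-36,"grip":0.1},{"x":-495,"y":-210,"z":0,"ax":0,"ay":0,"az":-38,"grip":0.1},{"x":-541,"y":-230,"z":10,"ax":0,"ay":0,"az":-40,"grip":0.1},{"x":-541,"y":-230,"z":50,"ax":0,"ay":0,"az":-40,"grip":0.1},{"x":-541,"y":-230,"z":90,"ax":0,"ay":0,"az":-40,"grip":0.1},{"x":-541,"y":-230,"z":110,"ax":0,"ay":0,"az":-40,"grip":0.1},{"x":-541,"y":-230,"z":110,"ax":0,"ay":0,"az":-40,"grip":0.1},{"x":-541,"y":-230,"z":110,"ax":0,"ay":0,"az":-40,"grip":0.1}]'
python3 - <<'E'
from station import sensors, optics
from h import *
s=sensors.get_state();print(s['time_s'],s['position'],s['ee_rot'],s['opening'],s['force'])
c=optics.capture('wrist');np.savez('wrist1.npz',**c)
cv2.imwrite('pics/wrist2.png',cv2.convertScaleAbs(c['image'][:,:,::-1],alpha=1.3))
E
```

```text
time_s: 1.85
position: [650.3, 161.2, 129.8]
ee_rot: [[-0.952, -0.305, -0.0], [-0.305, 0.952, -0.0], [0.0, -0.0, -1.0]]
force: [0.4, -0.3, 0.2]
opening: 0.551
grip_force: 0.0
1.85 [650.33  161.151 129.817] [[-0.952 -0.305 -0.   ]
 [-0.305  0.952 -0.   ]
 [ 0.    -0.    -1.   ]] 0.5505093631020062 [ 0.434 -0.297  0.217]
```

View pics/wrist2.png

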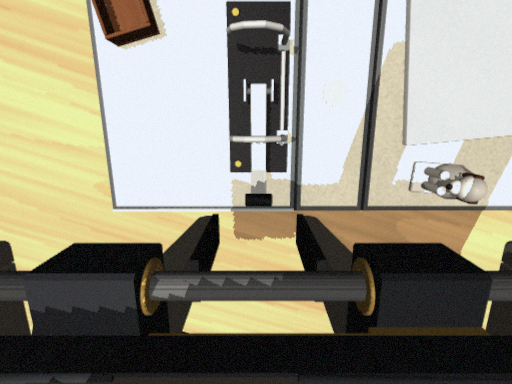

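The wrist view shows the bar at about (258,200) and the hinge at about (259,91). The lever is aligned with the image's vertical axis, so the yaw is right.

```bash
python3 - <<'E'
from h import *
W=load('wrist1.npz');T=load('top0.npz');S=load('scene0.npz')
a=dark(W,(258,200),60);print(a[:3])
p=a[2][0]
tip=plane(W,p,36);hg=plane(W,(259,91),18);print(tip,hg,tip-hg,np.degrees(np.arctan2(*(tip-hg)[1::-1])))
print(tri(W,p,T,(185.8,175.2)),tri(W,p,S,(333.7,202.7)))
R=np.array([[-.952,-.305,0],[-.305,.952,0],[0,0,-1]])
print('tool shift',R.T@(tip-[650.3,161.2,129.8]))
# plate edge lines yaw
for u in((228,20),(228,170)),((290,20),(290,170)):
    d=plane(W,u[1],5)-plane(W,u[0],5);print(np.degrees(np.arctan2(d[1],d[0])))
E
```

```text
(array([275.478, 157.023]), np.int32(577), ((276.0, 156.5), (29.0, 20.0), 90.0))
[608.475 164.583  36.   ] [559.99  133.668  18.   ] [48.486 30.915 18.   ] 32.52229965959534
[606.115 131.496 217.51 ] [617.384 179.703 -20.558]
tool shift [38.785 15.977 93.8  ]
16.340611012974424
19.361458634304018
```

```bash
python3 - <<'E'
from h import *
W=load('wrist1.npz');T=load('top0.npz');S=load('scene0.npz')
g=W['image'].max(2)[188:207,240:280];ys,xs=np.where(g<60);print(xs.min()+240,xs.max()+240,ys.min()+188,ys.max()+188,xs.mean()+240,ys.mean()+188)
p=(np.median(xs)+240,np.median(ys)+188)
tip=plane(W,p,36);hg=plane(W,(259,91),18);d=tip-hg;print(p,tip,hg,d,np.hypot(*d[:2]),np.degrees(np.arctan2(d[1],d[0])))
print(tri(W,p,T,(185.8,175.2)),tri(W,p,S,(333.7,202.7)))
R=np.array([[-.952,-.305,0],[-.305,.952,0],[0,0,-1]])
print('tool shift',R.T@(tip-[650.3,161.2,129.8]))
E
```

```text
246 271 194 206 258.3880597014925 199.9910447761194
(np.float64(258.0), np.float64(200.0)) [650.316 161.671  36.   ] [559.99  133.668  18.   ] [90.326 28.003 18.   ] 94.56757639941546 17.22477656471578
[652.429 162.293  25.05 ] [650.335 162.384  37.173]
tool shift [-0.159  0.444 93.8  ]
```

The tip is confirmed at (650.3,161.6,~35), with a hinge distance of 94.6 mm against the 95 mm given. I'll descend and pinch.

```bash
python3 -m inch '[{"x":0,"y":0,"z":30,"ax":0,"ay":0,"az":0,"grip":0.1},{"x":0,"y":0.5,"z":60,"ax":0,"ay":0,"az":0,"grip":0.1},{"x":0,"y":0.5,"z":78,"ax":0,"ay":0,"az":0,"grip":0.1},{"x":0,"y":0.5,"z":88,"ax":0,"ay":0,"az":0,"grip":0.1},{"x":0,"y":0.5,"z":88,"ax":0,"ay":0,"az":0,"grip":0.1},{"x":0,"y":0.5,"z":88,"ax":0,"ay":0,"az":0,"grip":-1},{"x":0,"y":0.5,"z":88,"ax":0,"ay":0,"az":0,"grip":-1},{"x":0,"y":0.5,"z":88,"ax":0,"ay":0,"az":0,"grip":-1},{"x":0,"y":0.5,"z":88,"ax":0,"ay":0,"az":0,"grip":-1},{"x":0,"y":0.5,"z":88,"ax":0,"ay":0,"az":0,"grip":-1},{"x":0,"y":0.5,"z":88,"ax":0,"ay":0,"az":0,"grip":-1}]'
python3 - <<'E'
import numpy as np
r=np.hypot(95,18);a0=np.arctan2(18,95)
for a in np.linspace(0.0,1.05,15): print(round(a,3),np.round([95-r*np.cos(a0+a),18-r*np.sin(a0+a)],1))
E
```

```text
time_s: 3.0
position: [650.6, 162.0, 42.3]
ee_rot: [[-0.952, -0.305, 0.001], [-0.305, 0.952, 0.001], [-0.001, 0.0, -1.0]]
force: [-0.9, 3.2, 6.3]
opening: 0.258
grip_force: 30.0
0.0 [0. 0.]
0.075 [ 1.6 -7.1]
0.15 [  3.8 -14. ]
0.225 [  6.4 -20.7]
0.3 [  9.6 -27.3]
0.375 [ 13.2 -33.5]
0.45 [ 17.3 -39.5]
0.525 [ 21.8 -45.2]
0.6 [ 26.8 -50.5]
0.675 [ 32.1 -55.4]
0.75 [ 37.8 -59.9]
0.825 [ 43.8 -64. ]
0.9 [ 50.  -67.6]
0.975 [ 56.6 -70.7]
1.05 [ 63.3 -73.4]
```

The opening is 23.7 mm, so the bar is held. Tool x is −file x, so I'll follow the arc up with a small overdrive at the end.

```bash
python3 -m inch '[{"x":1.5,"y":0,"z":-7,"ax":0,"ay":0,"az":0,"grip":-1},{"x":4,"y":0,"z":-14,"ax":0,"ay":0,"az":0,"grip":-1},{"x":6.5,"y":0,"z":-20.5,"ax":0,"ay":0,"az":0,"grip":-1},{"x":9.5,"y":0,"z":-27.5,"ax":0,"ay":0,"az":0,"grip":-1},{"x":13,"y":0,"z":-33.5,"ax":0,"ay":0,"az":0,"grip":-1},{"x":17,"y":0,"z":-39.5,"ax":0,"ay":0,"az":0,"grip":-1},{"x":22,"y":0,"z":-45,"ax":0,"ay":0,"az":0,"grip":-1},{"x":27,"y":0,"z":-50.5,"ax":0,"ay":0,"az":0,"grip":-1},{"x":32,"y":0,"z":-55.5,"ax":0,"ay":0,"az":0,"grip":-1},{"x":38,"y":0,"z":-60,"ax":0,"ay":0,"az":0,"grip":-1},{"x":44,"y":0,"z":-64,"ax":0,"ay":0,"az":0,"grip":-1},{"x":50,"y":0,"z":-67.5,"ax":0,"ay":0,"az":0,"grip":-1},{"x":56.5,"y":0,"z":-70.5,"ax":0,"ay":0,"az":0,"grip":-1},{"x":63,"y":0,"z":-73.5,"ax":0,"ay":0,"az":0,"grip":-1},{"x":66,"y":0,"z":-74.5,"ax":0,"ay":0,"az":0,"grip":-1},{"x":66,"y":0,"z":-74.5,"ax":0,"ay":0,"az":0,"grip":-1}]'
python3 - <<'E'
from station import sensors, optics
from h import *
o=[]
for n,(x,y) in(("scene",(240,90)),("wrist",(150,0))):
    c=optics.capture(n);np.savez(n+'3.npz',**c)
    i=c['image'][:,:,::-1]
    o.append(cv2.resize(i[y:y+200,x:x+200],(400,400),interpolation=cv2.INTER_CUBIC))
cv2.imwrite('pics/up.png',cv2.convertScaleAbs(np.hstack(o),alpha=1.3))
E
```

```text
time_s: 4.6
position: [587.1, 141.5, 116.8]
ee_rot: [[-0.952, -0.305, 0.001], [-0.305, 0.952, 0.001], [-0.001, 0.0, -1.0]]
force: [0.3, 4.6, 3.3]
opening: 0.256
grip_force: 30.0
```

View pics/up.png

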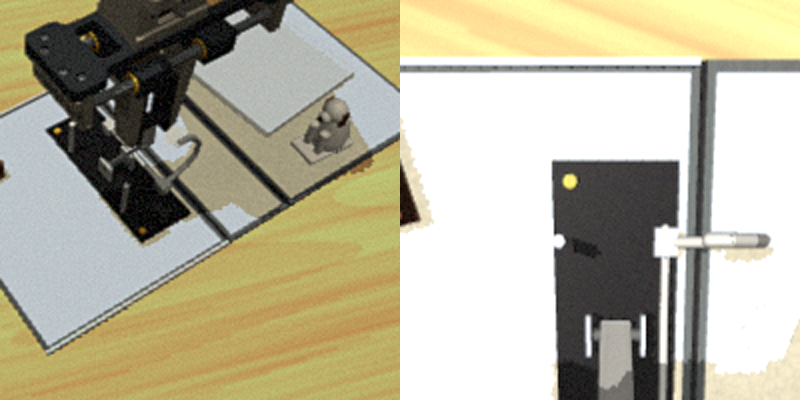

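The rings stand wide open: the ring swings out at about (740,240) in the right crop. The force shows no contact with the stop yet, so I'll push further along the tangent.

```bash
python3 -m inch '[{"x":2,"y":0,"z":-0.5,"ax":0,"ay":0,"az":0,"grip":-1},{"x":4,"y":0,"z":-1,"ax":0,"ay":0,"az":0,"grip":-1},{"x":4,"y":0,"z":-1,"ax":0,"ay":0,"az":0,"grip":-1}]'; python3 -m inch '[{"x":2,"y":0,"z":-0.5,"ax":0,"ay":0,"az":0,"grip":-1},{"x":4,"y":0,"z":-1,"ax":0,"ay":0,"az":0,"grip":-1},{"x":4,"y":0,"z":-1,"ax":0,"ay":0,"az":0,"grip":-1}]'
```

```text
time_s: 5.0
position: [586.3, 141.2, 117.2]
ee_rot: [[-0.952, -0.305, 0.006], [-0.305, 0.952, 0.002], [-0.007, 0.0, -1.0]]
force: [12.9, 9.8, -10.3]
opening: 0.255
grip_force: 30.0
time_s: 5.3
position: [585.1, 140.9, 117.8]
ee_rot: [[-0.952, -0.305, 0.012], [-0.305, 0.952, 0.004], [-0.012, -0.0, -1.0]]
force: [24.8, 13.7, -25.2]
opening: 0.255
grip_force: 30.0
```

The force rises while the pose hardly moves, so the lever is at its upper stop. I'll retrace the arc down, ending with an overdrive into the closed stop.

```bash
python3 -m inch '[{"x":-11,"y":0,"z":3,"ax":0,"ay":0,"az":0,"grip":-1},{"x":-17.5,"y":0,"z":6,"ax":0,"ay":0,"az":0,"grip":-1},{"x":-24,"y":0,"z":9,"ax":0,"ay":0,"az":0,"grip":-1},{"x":-30,"y":0,"z":12.5,"ax":0,"ay":0,"az":0,"grip":-1},{"x":-36,"y":0,"z":16.5,"ax":0,"ay":0,"az":0,"grip":-1},{"x":-42,"y":0,"z":21,"ax":0,"ay":0,"az":0,"grip":-1},{"x":-47,"y":0,"z":26,"ax":0,"ay":0,"az":0,"grip":-1},{"x":-52,"y":0,"z":31.5,"ax":0,"ay":0,"az":0,"grip":-1},{"x":-57,"y":0,"z":37,"ax":0,"ay":0,"az":0,"grip":-1},{"x":-61,"y":0,"z":43,"ax":0,"ay":0,"az":0,"grip":-1},{"x":-64.5,"y":0,"z":49,"ax":0,"ay":0,"az":0,"grip":-1},{"x":-67.5,"y":0,"z":56,"ax":0,"ay":0,"az":0,"grip":-1},{"x":-70,"y":0,"z":62.5,"ax":0,"ay":0,"az":0,"grip":-1},{"x":-72.5,"y":0,"z":69.5,"ax":0,"ay":0,"az":0,"grip":-1},{"x":-74,"y":0,"z":76.5,"ax":0,"ay":0,"az":0,"grip":-1},{"x":-74,"y":0,"z":79,"ax":0,"ay":0,"az":0,"grip":-1},{"x":-74,"y":0,"z":80.5,"ax":0,"ay":0,"az":0,"grip":-1},{"x":-74,"y":0,"z":80.5,"ax":0,"ay":0,"az":0,"grip":-1}]'
```

```text
time_s: 7.1
position: [649.5, 161.5, 40.0]
ee_rot: [[-0.952, -0.305, -0.002], [-0.305, 0.952, -0.0], [0.002, 0.0, -1.0]]
force: [-13.0, 1.5, 30.4]
opening: 0.252
grip_force: 30.0
```

There is 30 N upward at the closed stop. I'll open the fingers and retreat straight up.

```bash
python3 -m inch '[{"x":0,"y":0,"z":0,"ax":0,"ay":0,"az":0,"grip":0.2},{"x":0,"y":0,"z":0,"ax":0,"ay":0,"az":0,"grip":0.2},{"x":0,"y":0,"z":0,"ax":0,"ay":0,"az":0,"grip":0.2},{"x":0,"y":0,"z":0,"ax":0,"ay":0,"az":0,"grip":0.2},{"x":0,"y":0,"z":0,"ax":0,"ay":0,"az":0,"grip":0.2},{"x":0,"y":0,"z":-10,"ax":0,"ay":0,"az":0,"grip":0.2},{"x":0,"y":0,"z":-40,"ax":0,"ay":0,"az":0,"grip":0.2},{"x":0,"y":0,"z":-80,"ax":0,"ay":0,"az":0,"grip":0.2},{"x":0,"y":0,"z":-120,"ax":0,"ay":0,"az":0,"grip":0.2},{"x":-40,"y":0,"z":-150,"ax":0,"ay":0,"az":0,"grip":0.2},{"x":-80,"y":0,"z":-160,"ax":0,"ay":0,"az":0,"grip":0.2},{"x":-80,"y":0,"z":-160,"ax":0,"ay":0,"az":0,"grip":0.2},{"x":-80,"y":0,"z":-160,"ax":0,"ay":0,"az":0,"grip":0.2}]'
python3 - <<'E'
from station import sensors, optics
from h import *
o=[]
for n,(x,y) in(("scene",(250,115)),("wrist",(180,60))):
    c=optics.capture(n);np.savez(n+'4.npz',**c)
    i=c['image'][:,:,::-1];w=120 if n=='scene' else 200
    o.append(cv2.resize(i[y:y+w,x:x+w],(400,400),interpolation=cv2.INTER_CUBIC))
cv2.imwrite('pics/down.png',cv2.convertScaleAbs(np.hstack(o),alpha=1.3))
E
```

```text
time_s: 8.4
position: [726.3, 186.0, 197.7]
ee_rot: [[-0.952, -0.306, -0.0], [-0.306, 0.952, -0.0], [0.0, -0.0, -1.0]]
force: [-0.5, 0.0, -0.3]
opening: 0.594
grip_force: 0.0
```

View pics/down.png

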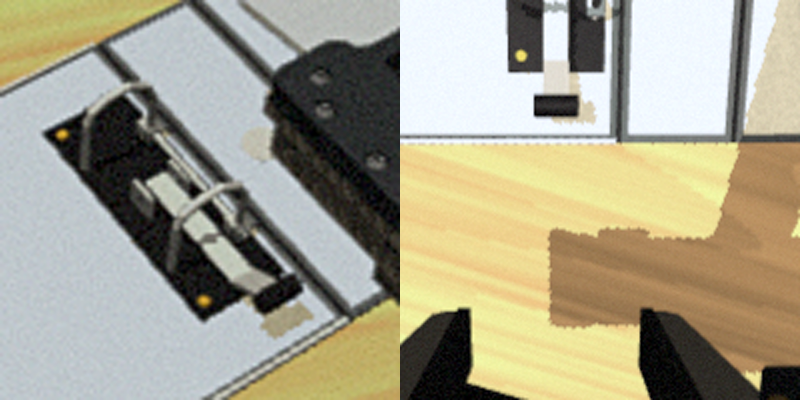

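The rings are closed again and the bar at (277,291) in the left crop is back down, free of the gripper. I'll check numerically that it is fully down.

```bash
python3 - <<'E'
from h import *
from station import optics
C={'s0':load('scene0.npz'),'s4':load('scene4.npz'),'t0':load('top0.npz'),'w4':load('wrist4.npz')}
def cen(c,box):
    x,y,X,Y=box;g=c['image'].max(2)[y:Y,x:X];m=g<45;v,u=np.where(m);return (u.mean()+x,v.mean()+y),m.sum()
s0=cen(C['s0'],(327,196,341,210));s4=cen(C['s4'],(327,196,341,210));w=cen(C['w4'],(240,100,280,121))
print(s0,s4,w)
print(tri(C['s4'],s4[0],C['w4'],w[0]),plane(C['w4'],w[0],36),plane(C['s4'],s4[0],36))
E
```

```text
((np.float64(332.84), np.float64(202.02)), np.int64(100)) ((np.float64(332.8775510204082), np.float64(202.1326530612245)), np.int64(98)) ((np.float64(257.1706161137441), np.float64(112.45971563981043)), np.int64(211))
[650.315 161.261  39.27 ] [650.407 161.558  36.   ] [648.393 162.314  36.   ]
```

The tip is within 0.2 px of its original down position. The 30 N press met the closed stop, and the gripper is touching nothing.

```bash
python3 -c "
from station import r
print(r.close_job())"
```

```text
the job is handed in; nothing more can be done
None
```

I lifted the lever to its upper stop so the rings sprang wide open, pressed it back down to the closed stop so they shut, let go and handed the job in at about 8.5 s; no verdict was returned.

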